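# Tighten the column's lock ring with the pin spanner

### The job

The lock ring on top of the packed column is only loosely started. Take the two-prong pin spanner from its rest, set both prongs fully into the ring's two holes (find them gently, without forcing), and turn the ring clockwise with the spanner until it comes up against its stop, nipping it up there to about 0.5 N m without straining it. Then lift the spanner out and put it back in its rest, leaving everything else on the bench alone.

Things in the scene. Friction and masses are not known exactly. Their poses are not given: they have to be found in the camera images.
- column: Short upright steel chromatography column on a square grey base plate (120 x 120 x 12 mm), fixed to the bench. Origin: centre of the base's underside, on the tube's axis, z up; this frame belongs to base and tube. On top: an end flange 76 mm across (z 92 to 110 mm), then the steel lock ring 68 mm across (z 110 to 122 mm).
- column_top (a point): Point on the tube's axis, 122 mm above the bench, level with the ring's flat top face. Flange and ring have settled together off this axis, by up to 3.5 mm along column x and up to 3.5 mm along column y; this offset differs each time and no reading gives it. It can be seen, or felt by sliding the prongs lightly over the ring's face until they drop in. It does not change during the work.
- flange_nominal (a point): Point on the tube's axis 110 mm above the bench, at the ring's underside. The ring has two round holes in its top face, 8.5 mm across, 12 mm deep, on a line through the ring's own centre, 23 mm either side of it (46 mm apart). The ring turns about its own (settled) centre.
- lock_ring (a joint): Turn of the lock ring: starts at 0 to 0.4 rad, grows CLOCKWISE seen from above, 1.2 at the hard stop (tight). The line through the holes lies along column x at 0, so its yaw is the column's yaw minus this value (a half turn is the same). It takes about 0.15 N m, rising to 0.21 near the stop; at the stop the moment climbs steeply. Much over 1 N m strains it. The ring stays where it is left.
- spanner: Dark steel two-prong pin spanner, 0.2 to 0.3 kg, loose, in its rest at the start, prongs down. Flat bar 64 (x) x 22 (y) x 10 (z) mm; origin: centre of the bar's underside, z up. Fully seated in the ring, its underside lies on the ring's face (origin 122 mm above the bench).
- spanner_grip (a point): Middle of the upright flat grip on the bar, 36 mm above the spanner's origin, same axes. The grip is 34 mm (x) by 16 mm (y) and reaches from 10 to 54 mm above the bar's underside: pinch it across its 16 mm, fingers closing along spanner y.
- prong_a (a point): Tip of the prong at spanner x = -23 mm, 9 mm below the bar's underside. Prongs are round, 6 mm across, the tips' edges broken by 0.6 mm.
- prong_b (a point): Tip of the other, equal prong at spanner x = +23 mm.
- rest: Grey plastic rest for the spanner, fixed to the bench, 110 (x) x 52 (y) mm; origin: centre of its underside, z up. Two rails along x, 14 mm apart, tops 26 mm high, carry the bar while the prongs hang between them.
- rest_top (a point): Centre of the rest, level with the rail tops (26 mm above the bench). The rim around the rails is 32 mm high and 98 (x) by 31 (y) mm inside. A spanner put away has its origin at this height near this point, its bar along rest x, either way round.
- beaker: Bystander, leave it alone: clear glass beaker, 68 mm wide, 90 mm tall. Origin: centre of its underside.
- spare_collar: Bystander, leave it alone: plain steel ring lying on the bench beside the column, 60 mm outside, 36 mm inside, 12 mm thick, no prong holes. Origin: centre of its underside.
- wrench: Bystander, leave it alone: open-ended wrench, 140 mm long, lying beyond the spanner's rest. Origin: middle of the handle.
- vial: Bystander, leave it alone: small amber vial, 26 mm wide, 50 mm tall, in the middle of the bench. Origin: centre of its underside.
- jar: Bystander, leave it alone: white jar, 50 mm wide, 60 mm tall. Origin: centre of its underside.
Mind the look-alikes: they are no part of the job. Of the things that look like the spanner, the middle-sized one is meant.

How it is judged:
By the outcome, as a careful person would: the job done as asked, in the order asked, and still so for the second after the job is handed in, with the robot touching nothing.
It also fails if it takes over 72 s, if anything falls off the work surface, if the arm or the gripper's body presses on something with over 40 N, if the wrist force passes 120 N, or if a joint passes its speed limit or range.

### The arm

A 6-joint arm with a two-finger parallel gripper is mounted at the origin on the work surface. World frame = base frame: x ahead of the robot, y to its left, z up, the work surface at z = 0. Lengths are in m, angles in rad, forces in N, time in s.
With the tool pointing down it reaches from about 0.25 to 0.775 m from the base axis. Payload 4 kg.
Tool frame: the origin (TCP) lies midway between the tips of the shut fingers; the grasp point (between the pads) lies 19 mm behind it; z points along the fingers, y is the direction in which the jaws open and shut (so a half turn about z gives the same grasp; the last joint's range is limited). The gripper opens to 94 mm and grips with 3 to 60 N. Pads are 16 mm wide; open, the fingers measure 119 mm over their backs; the gripper's body (75 mm by 177 mm) begins 78 mm behind the grasp point.
Start: joints at [1.031, 0.087, 1.371, -0, 1.684, -0.103], TCP at [0.233, 0.498, 0.206] pointing down, gripper open.
Joint ranges: [-3.1, 3.1], [-0.76, 2.03], [0.27, 2.55], [-1.08, 4.22], [0.17, 2.65], [-2.57, 2.57]. Speed limits (rad/s): [2.79, 2.79, 3.14, 3.14, 3.14, 3.14].

### API

Orientations are given as [roll, pitch, yaw] about the fixed x, y, z axes, in that order (R = Rz(yaw) Ry(pitch) Rx(roll)).
In Python, from bench import robot, cams gives the robot as it stands.
- The arm moves only by the tool step_arm, never from a script. Its argument "plan" is a list that holds one entry, the list of rows, each a list of 5 numbers: the shift along the world's x, y, z in mm, then the turn about the world's z in rad, then the opening in per cent of the stroke, from 0 (shut) to 100 (fully open). In form: [[[tx, ty, tz, turn, fingers], ...]]. A call has 1 to 8 rows; each row is the pose to reach, as a shift and turn from the pose commanded when the call began; what a row does not reach only later rows make up. A row lasts 1/12 s, in which the tool goes at most 41.7 mm and 7.16 degrees, less where a joint would pass 70% of its speed; a pose out of reach is approached as far as the arm can. A call with a gripper value outside its range is refused whole. The fingers move at their own pace and stop on an object; the grip force is fixed at half the most. Time passes only in rows, so rows that repeat a pose let the fingers close. It gives the time, the measured TCP pose, the force and the opening at its end, in the units of the state.
- robot.get_obs(): the state, without advancing time (a new reading comes with each control period).
- cams.snapshot(name): name is "scene" or "side" or "wrist"; returns a dict with "frame" (480x640x3 uint8, red, green, blue), "camera_matrix" (3x3 intrinsics, pixels), "k1" (the pictures are not rectified: a ray, as slopes to the right and down, at radius r is drawn at 1 + k1 r^2 times it, then the intrinsics apply), "origin" and "attitude" of the camera in the world; the wrist camera has in their place "T_tool_cam" (4x4, takes a point from camera to tool coordinates, whose origin is the TCP and whose axes are the flange's). Camera axes: x right, y down, z forward; pixel columns grow to the right and rows downward; lengths in m; the calibration is good to about 2 mm. A picture is of the moment at which its call begins: read the wrist's pose just before it. There is no depth.
- robot.close_job(): hands the job in, once; it reports no verdict.
The state is a dict: "time": time; "joint_positions": joint angles; "qvel": joint speeds; "joint_torque": joint torques, N m; "tool_pos": TCP position; "ee_rot": TCP orientation; "wrist_force": force on the tool from outside, world axes, zero at the start; "wrist_torque": the same for the moment, N m; "width": finger opening in m.
Only numpy, scipy, OpenCV 4.12 (cv2) and the standard library are available. Lean on these libraries where they do the work, as an engineer would, in place of code of your own. Each camera call takes 0.05 s, during which the arm holds its last target. There are 200 camera calls.

## Working session

There is one attempt and no reset: what is moved stays moved. The work goes in short steps, Python scripts to look and compute and a tool call to move; the robot and the scene stay as the last step left them, time stands still between calls to the robot, and variables do not carry over. Pictures are saved under pics/ and viewed, about 8 in all and at most 12, crops included, and the job is handed in when it is done.

Besides the shell and the picture viewer there is one more tool, called after "Emit:" as a command line: name --argument value ..., lists and objects as JSON in quotes. step_arm: Moves the arm, as the interface text tells. Its arguments: {"type":"object","properties":{"plan":{"type":"array"}},"required":["plan"]}

```bash
ls; mkdir -p pics; cat > h.py <<'E'
import numpy as np, cv2
from scipy.spatial.transform import Rotation as R
from bench import robot, cams
def snap(n):
    o=robot.get_obs(); s=cams.snapshot(n)
    if n=='wrist':
        T=np.eye(4); rot=np.array(o['ee_rot'])
        T[:3,:3]=R.from_euler('xyz',rot).as_matrix() if rot.size==3 else rot; T[:3,3]=o['tool_pos']
        C=T@np.array(s['T_tool_cam'])
    else:
        C=np.eye(4); a=np.array(s['attitude']); C[:3,:3]=R.from_euler('xyz',a).as_matrix() if a.size==3 else a; C[:3,3]=s['origin']
    return s['frame'],np.array(s['camera_matrix']),s['k1'],C
def plane(px,z,K,k1,C):
    px=np.atleast_2d(np.array(px,float)).reshape(-1,1,2)
    D=np.array([k1,0,0,0,0.]); u=cv2.undistortPoints(px,K,D).reshape(-1,2)
    d=np.c_[u,np.ones(len(u))]@C[:3,:3].T; o=C[:3,3]
    return (o+d*((z-o[2])/d[:,2])[:,None])
def proj(P,K,k1,C):
    p=(np.atleast_2d(P)-C[:3,3])@C[:3,:3]
    return cv2.projectPoints(p,np.zeros(3),np.zeros(3),K,np.array([k1,0,0,0,0.]))[0].reshape(-1,2)
def save(n,f): cv2.imwrite(f'pics/{n}.png',f[:,:,::-1])
E
python3 - <<'E'
from h import *
print(robot.get_obs())
for n in ('scene','side'):
    f,K,k,C=snap(n); save(n,f); print(n,K,k,C.round(3))
s=cams.snapshot('wrist'); print(s['T_tool_cam'])
a=cv2.imread('pics/scene.png');b=cv2.imread('pics/side.png')
E
```

```text
pics
{'time': 0.0, 'joint_positions': array([ 1.03089050e+00,  8.79812188e-02,  1.37224262e+00,  4.06013640e-06,
        1.68359406e+00, -1.03119289e-01]), 'qvel': array([ 0.0004637 ,  0.00039005, -0.00032589,  0.00051172,  0.00064999,
       -0.00085139]), 'joint_torque': array([-5.93054792e-04, -3.40188432e+01, -3.02425504e+01,  7.17495452e-02,
        3.30845872e-02, -2.06522591e-04]), 'tool_pos': array([0.23239742, 0.49788805, 0.20429575]), 'ee_rot': array([-3.13937964e+00, -2.33073191e-04,  2.70480631e+00]), 'wrist_force': array([ 0.39132711, -0.50003111,  0.82586791]), 'wrist_torque': array([-0.02640221, -0.04797489, -0.01042557]), 'width': 0.09368682773511172}
scene [[524.07948465   0.         317.47118314]
 [  0.         524.07948465 238.86002168]
 [  0.           0.           1.        ]] 0.03999506565166865 [[-0.464  0.495 -0.735  1.497]
 [ 0.886  0.253 -0.389  0.584]
 [-0.007 -0.832 -0.555  0.851]
 [ 0.     0.     0.     1.   ]]
side [[503.82492363   0.         317.53875572]
 [  0.         503.82492363 240.10709067]
 [  0.           0.           1.        ]] -0.10272255389854451 [[ 0.709 -0.381  0.593 -0.076]
 [-0.705 -0.374  0.603 -0.57 ]
 [-0.008 -0.846 -0.534  0.672]
 [ 0.     0.     0.     1.   ]]
[[ 3.35066675e-04 -9.64499518e-01 -2.64084396e-01  7.87313029e-02]
 [ 9.99999530e-01  8.27945587e-05  9.66400171e-04  1.23437112e-03]
 [-9.10227748e-04 -2.64084595e-01  9.64499092e-01 -1.79530370e-01]
 [ 0.00000000e+00  0.00000000e+00  0.00000000e+00  1.00000000e+00]]
```

View pics/scene.png

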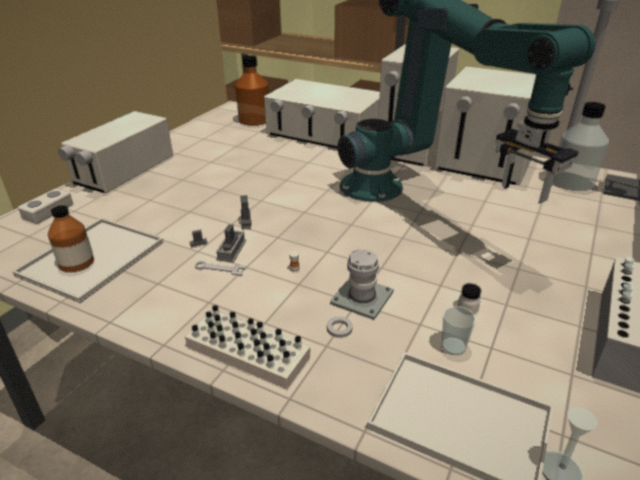

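View pics/side.png

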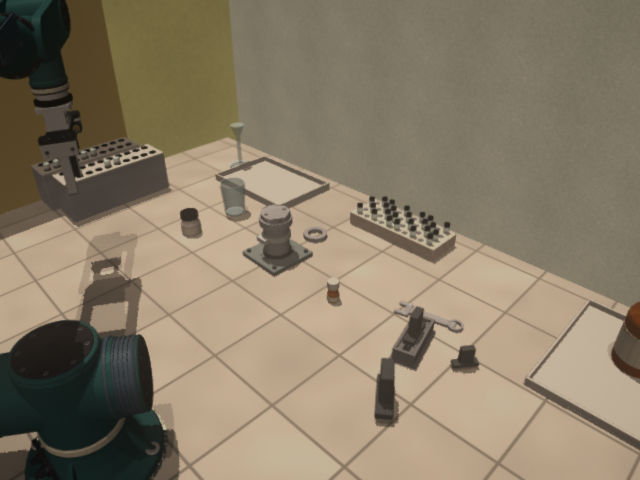

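The scene view shows the column's ring top at (363,255) and the spanner in its rest at (231,245). In the side view the ring top is at (275,212) and the spanner grip at (415,322). The look-alikes (a big one and a small one) lie outside the rest.

```bash
python3 - <<'E'
from h import *
for n,pr in (('scene',[((363,255),.122),((232,230),.08),((231,250),.0)]),('side',[((275,212),.122),((415,318),.07),((413,350),0)])):
    f,K,k,C=snap(n)
    for p,z in pr: print(n,p,plane(p,z,K,k,C).round(3))
    f2=cv2.resize(f[180:400,150:480] if n=='scene' else f[170:440,200:500],None,fx=2,fy=2)
o=robot.get_obs();print(R.from_euler('xyz',o['ee_rot']).as_matrix().round(2))
E
```

```text
scene (363, 255) [[0.544 0.203 0.122]]
scene (232, 230) [[ 0.544 -0.183  0.08 ]]
scene (231, 250) [[ 0.533 -0.204  0.   ]]
side (275, 212) [[0.551 0.202 0.122]]
side (415, 318) [[ 0.53  -0.203  0.07 ]]
side (413, 350) [[ 0.524 -0.211  0.   ]]
[[-0.91  0.42 -0.  ]
 [ 0.42  0.91 -0.  ]
 [ 0.   -0.   -1.  ]]
```

Emit:
step_arm --plan '[[[315,-295,26,0,100],[315,-295,26,0,100],[315,-295,26,0,100],[315,-295,26,0,100],[315,-295,26,0,100],[315,-295,26,0,100],[315,-295,26,0,100],[315,-295,26,0,100]]]'

```text
time: 0.92
tool_pos: [0.4766, 0.2693, 0.2257]
ee_rot: [3.141, 0.0, 2.705]
wrist_force: [0.6, 1.9, 0.2]
width: 0.0937
```

Emit:
step_arm --plan '[[[70,-66,4,0,100],[70,-66,4,0,100],[70,-66,4,0,100],[70,-66,4,0,100],[70,-66,4,0,100]]]'

```text
time: 1.33
tool_pos: [0.5453, 0.2049, 0.229]
ee_rot: [-3.142, -0.002, 2.704]
wrist_force: [-0.7, 0.2, 0.7]
width: 0.0942
```

```bash
python3 - <<'E'
from h import *
print(robot.get_obs()['tool_pos'])
f,K,k,C=snap('wrist'); save('w1',f); np.savez('w1',f=f,K=K,k=k,C=C)
E
```

```text
[0.54534512 0.20491807 0.22903213]
```

View pics/w1.png

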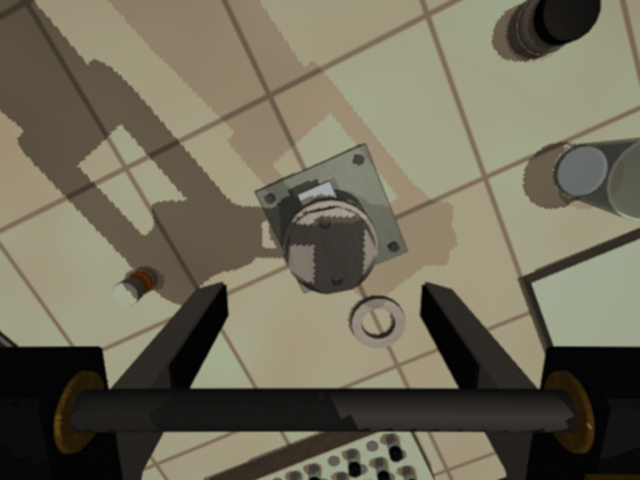

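The ring is at about (331,248), diameter about 88 px. The holes are two dark spots near (325,222) and (337,281). I'll zoom in to pin them down.

```bash
python3 - <<'E'
from h import *
f=np.load('w1.npz')['f']
c=cv2.resize(f[190:300,270:395],None,fx=5,fy=5,interpolation=cv2.INTER_CUBIC)
c=cv2.convertScaleAbs(c,alpha=1.8,beta=-40); save('w1c',c)
E
```

```text
(no output)
```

View pics/w1c.png

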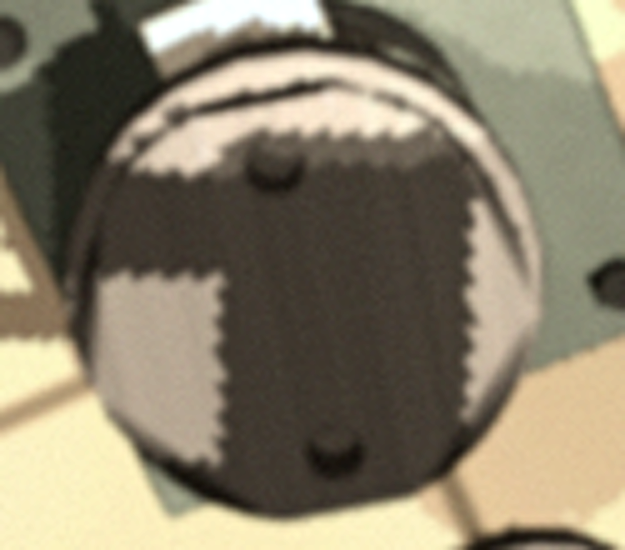

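```bash
python3 - <<'E'
from h import *
d=np.load('w1.npz');K,k,C=d['K'],float(d['k']),d['C']
h=np.array([(276,165),(335,451)])/5+[270,190]-.4
P=plane(h,.122,K,k,C);print(P.round(4),'mid',P.mean(0).round(4),'sep',np.linalg.norm(P[1]-P[0]),'yaw',np.arctan2(*(P[0]-P[1])[[1,0]]))
B=plane([(362,145),(255,190),(407,250)],.012,K,k,C);print(B.round(4),'mid',(B[1]+B[2])/2);
for a,b in((0,1),(0,2)): v=B[b]-B[a];print(np.linalg.norm(v),np.arctan2(v[1],v[0]))
E
```

```text
[[0.5305 0.2144 0.122 ]
 [0.575  0.2036 0.122 ]] mid [0.5527 0.209  0.122 ] sep 0.045772206845032984 yaw 2.904060236848533
[[0.4975 0.2701 0.012 ]
 [0.4922 0.1558 0.012 ]
 [0.6145 0.27   0.012 ]] mid [0.55333147 0.2128961  0.012     ]
0.11441980943164266 -1.6177339694537005
0.11696728835419053 -0.0002562571812403008
```

Emit:
step_arm --plan '[[[-15,-410,0,0,100],[-15,-410,0,0,100],[-15,-410,0,0,100],[-15,-410,0,0,100],[-15,-410,0,0,100],[-15,-410,0,0,100],[-15,-410,0,0,100],[-15,-410,0,0,100]]]'

```text
time: 2.05
tool_pos: [0.5327, -0.1274, 0.2302]
ee_rot: [3.141, 0.001, 2.709]
wrist_force: [0.7, 0.3, 1.1]
width: 0.0944
```

Emit:
step_arm --plan '[[[-3,-77,-30,0,100],[-3,-77,-30,0,100],[-3,-77,-30,0,100],[-3,-77,-30,0,100],[-3,-77,-30,0,100]]]'

```text
time: 2.47
tool_pos: [0.5306, -0.2031, 0.2]
ee_rot: [3.14, 0.0, 2.707]
wrist_force: [0.5, -0.1, -0.5]
width: 0.094
```

```bash
python3 - <<'E'
from h import *
print(robot.get_obs()['tool_pos'])
f,K,k,C=snap('wrist'); save('w2',f); np.savez('w2',f=f,K=K,k=k,C=C)
E
```

```text
[ 0.53060773 -0.20306905  0.19998797]
```

View pics/w2.png

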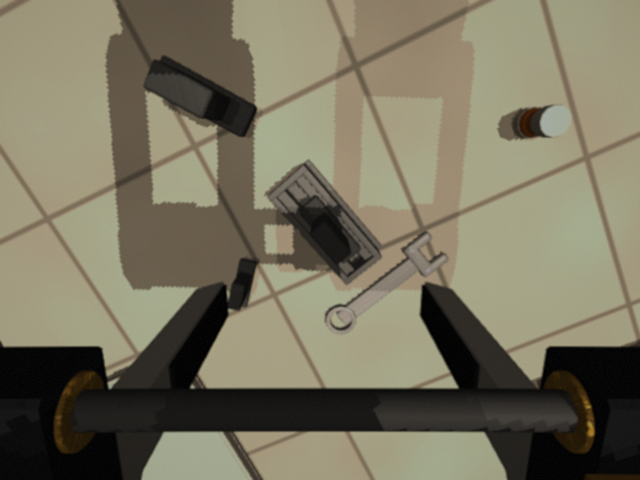

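The rest has outer corners at about (307,160), (268,192), (348,284) and (381,253), and the spanner grip is near (330,240). I'll zoom.

```bash
python3 - <<'E'
from h import *
d=np.load('w2.npz');f,K,k,C=d['f'],d['K'],float(d['k']),d['C']
c=cv2.resize(f[150:295,255:395],None,fx=4,fy=4,interpolation=cv2.INTER_CUBIC)
c=cv2.convertScaleAbs(c,alpha=2.5,beta=-30); save('w2c',c)
B=plane([(307,160),(268,192),(348,284),(381,253)],.032,K,k,C);print(B.round(4),B.mean(0))
v=B[3]-B[0];w=B[2]-B[1];print(np.linalg.norm(v),np.linalg.norm(w),np.arctan2(v[1],v[0]),np.arctan2(w[1],w[0]))
E
```

```text
[[ 0.4717 -0.1896  0.032 ]
 [ 0.4821 -0.2325  0.032 ]
 [ 0.5902 -0.2038  0.032 ]
 [ 0.5753 -0.1641  0.032 ]] [ 0.52985312 -0.19748476  0.032     ]
0.1067264884695791 0.1118796674894127 0.2411945880630831 0.259400072271436
```

View pics/w2c.png

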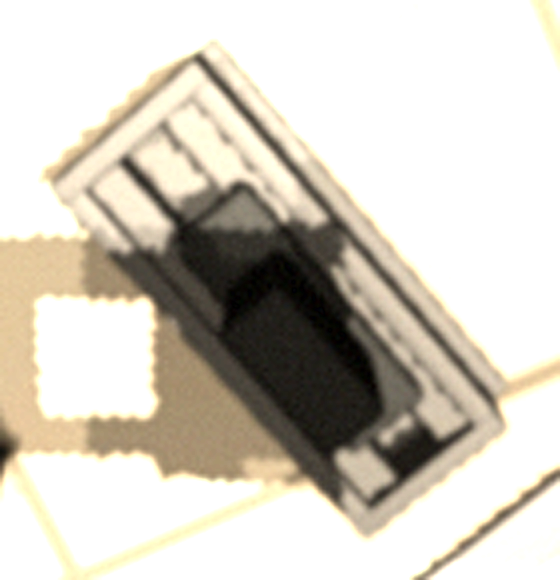

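```bash
python3 - <<'E'
from h import *
d=np.load('w2.npz');K,k,C=d['K'],float(d['k']),d['C']
q=lambda p:np.array(p)/4+[255,150]-.4
G=plane(q([(280,285),(222,328),(328,455),(382,408)]),.080,K,k,C);print(G.round(4),G.mean(0).round(4))
A=plane(q([(240,183),(180,232),(420,392)]),.036,K,k,C);print(A.round(4),((A[1]+A[2])/2).round(4))
for a,b in((G[0],G[3]),(G[1],G[2]),(A[0],A[2])): v=b-a;print(np.linalg.norm(v),np.arctan2(v[1],v[0]))
Rm=plane(q([(88,190),(200,90),(475,425),(370,505)]),.032,K,k,C);print('inner',Rm.mean(0).round(4));v=Rm[3]-Rm[0];w=Rm[2]-Rm[1];print(np.arctan2(v[1],v[0]),np.arctan2(w[1],w[0]),np.linalg.norm(v),np.linalg.norm(Rm[1]-Rm[0]))
E
```

```text
[[ 0.5172 -0.1942  0.08  ]
 [ 0.5202 -0.208   0.08  ]
 [ 0.5524 -0.2001  0.08  ]
 [ 0.5481 -0.1864  0.08  ]] [ 0.5345 -0.1972  0.08  ]
[[ 0.5015 -0.1963  0.036 ]
 [ 0.5057 -0.2128  0.036 ]
 [ 0.5612 -0.1797  0.036 ]] [ 0.5334 -0.1963  0.036 ]
0.03184982953373377 0.24847126971171427
0.033229348726370796 0.24214455525919676
0.06202006185656772 0.27175059979495053
inner [ 0.5317 -0.1991  0.032 ]
0.27593869406497884 0.2516898019417826 0.09689717487949401 0.03303768325291088
```

```bash
python3 - <<'E'
from h import *
d=np.load('w2.npz');K,k,C=d['K'],float(d['k']),d['C']
print(plane([(160,90),(245,120)],.0,K,k,C).round(3),plane([(220,100)],.1,K,k,C).round(3),plane([(243,285)],.03,K,k,C).round(3))
f,K,k,C=snap('scene')
b=plane([(247,226)],0,K,k,C)[0];print(b)
for z in(.06,.08,.1,.12,.14):print(z,proj(b+[0,0,z],K,k,C))
E
```

```text
[[ 0.363 -0.284  0.   ]
 [ 0.417 -0.227  0.   ]] [[ 0.41  -0.221  0.1  ]] [[ 0.55  -0.294  0.03 ]]
[ 0.40583697 -0.23520621  0.        ]
0.06 [[245.3512203 208.9415577]]
0.08 [[244.78432023 203.0904089 ]]
0.1 [[244.20839777 197.15344989]]
0.12 [[243.6232196  191.12859173]]
0.14 [[243.02854397 185.01367223]]
```

Emit:
step_arm --plan '[[[4,6,-60,0.683,45],[4,6,-60,0.683,45],[4,6,-60,0.683,45],[4,6,-60,0.683,45],[4,6,-60,0.683,45],[4,6,-60,0.683,45],[4,6,-60,0.683,45],[4,6,-60,0.683,45]]]'

```text
time: 3.23
tool_pos: [0.535, -0.1977, 0.1405]
ee_rot: [-3.141, 0.001, -2.895]
wrist_force: [-0.1, 1.1, 0.5]
width: 0.0442
```

Emit:
step_arm --plan '[[[0,0,-40,0,45],[0,0,-80,0,45],[0,0,-97,0,45],[0,0,-97,0,45],[0,0,-97,0,45]]]'

```text
time: 3.65
tool_pos: [0.534, -0.1984, 0.0421]
ee_rot: [3.14, -0.001, -2.895]
wrist_force: [-0.1, -1.3, -0.1]
width: 0.0425
```

Emit:
step_arm --plan '[[[0,0,0,0,10],[0,0,0,0,0],[0,0,0,0,0],[0,0,0,0,0],[0,0,0,0,0],[0,0,0,0,0]]]'

```text
time: 4.15
tool_pos: [0.5353, -0.1997, 0.0442]
ee_rot: [-3.14, 0.002, -2.896]
wrist_force: [0.3, -0.1, 4.2]
width: 0.0156
```

Emit:
step_arm --plan '[[[0,0,25,0,0],[0,0,60,0,0],[0,0,100,0,0],[0,0,140,0,0],[0,0,150,0,0],[0,0,150,0,0]]]'

```text
time: 4.65
tool_pos: [0.5362, -0.2001, 0.1969]
ee_rot: [-3.136, 0.006, -2.895]
wrist_force: [0.7, 0.4, -2.4]
width: 0.0157
```

Emit:
step_arm --plan '[[[2,41,0,-0.06,0],[4,82,0,-0.12,0],[6,123,0,-0.18,0],[8,164,0,-0.24,0],[10,205,0,-0.3,0],[12,246,0,-0.36,0],[14,287,0,-0.42,0],[16,328,0,-0.484,0]]]'

```text
time: 5.32
tool_pos: [0.5483, 0.1306, 0.1882]
ee_rot: [-3.139, -0.006, 2.901]
wrist_force: [1.1, -0.6, -2.2]
width: 0.0159
```

Emit:
step_arm --plan '[[[1,40,0,0,0],[2,78,0,0,0],[2,78,0,0,0],[2,78,0,0,0],[2,78,0,0,0]]]'

```text
time: 5.73
tool_pos: [0.5511, 0.2062, 0.1893]
ee_rot: [-3.138, -0.004, 2.904]
wrist_force: [-0.0, 0.1, -2.4]
width: 0.0158
```

```bash
python3 - <<'E'
from h import *
o=robot.get_obs();print(o['tool_pos'],o['ee_rot'],o['wrist_force'],o['wrist_torque'],o['width'])
f,K,k,C=snap('wrist');np.savez('w3',f=f,K=K,k=k,C=C)
c=cv2.resize(f[150:400,200:460],None,fx=2.3,fy=2.3); save('w3',cv2.convertScaleAbs(c,alpha=1.6))
E
```

```text
[0.55111535 0.20617144 0.18929231] [-3.13823685 -0.00447521  2.90417082] [-0.02314031  0.14066197 -2.37089302] [-0.08985162 -0.05594246  0.01563456] 0.01578299831314339
```

View pics/w3.png

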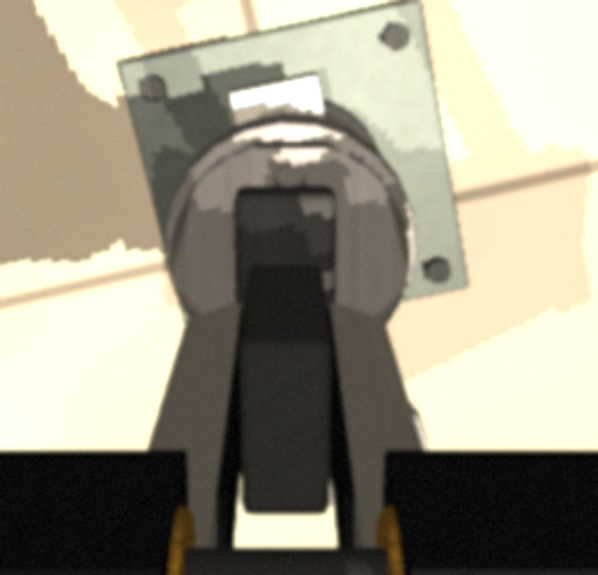

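```bash
python3 - <<'E'
from h import *
d=np.load('w3.npz');K,k,C=d['K'],float(d['k']),d['C']
q=lambda p:np.array(p)/2.3+[200,150]-.3
y=2.904;x=np.array([np.cos(y),np.sin(y),0]);yy=np.array([-np.sin(y),np.cos(y),0])
t=np.array([.5511,.2062,0])
e=plane(q([(236,188),(336,188)]),.172,K,k,C);m=e.mean(0);print('bar end rel TCP',(m-t)@x,(m-t)@yy,np.linalg.norm(e[1]-e[0]))
h=plane(q([(290,170)]),.122,K,k,C)[0];print('hole rel',(h-t)@x,(h-t)@yy,h)
g=np.array([(150,30)]); 
c=plane(q([(215,330)]),.122,K,k,C)
E
```

```text
bar end rel TCP 0.03163805154354559 -0.0018429461351254913 0.022203487378781146
hole rel 0.02509118076373351 -0.002879054158388716 [0.52739132 0.21490372 0.122     ]
```

```bash
python3 - <<'E'
from h import *
f=np.load('w3.npz')['f'].sum(2)
print(f[215:236:1,316:338])
E
```

```text
[[247 245 240 234 240 296 392 450 461 460 455 452 457 465 471 473 467 471
  469 469 474 476]
 [260 259 273 294 304 351 441 493 497 499 494 497 498 500 512 513 514 513
  517 513 515 513]
 [267 268 301 367 402 422 462 487 492 496 499 500 504 507 514 520 520 518
  509 510 510 515]
 [258 254 302 387 431 445 452 456 448 461 485 496 499 505 502 506 508 503
  485 472 481 481]
 [241 231 250 324 381 405 407 390 364 387 451 480 486 478 471 477 475 455
  432 423 426 419]
 [222 199 202 238 282 307 310 295 266 292 380 444 446 433 421 422 409 366
  328 323 323 315]
 [225 193 189 188 205 213 212 200 196 214 293 362 379 354 326 326 310 265
  225 223 223 225]
 [230 200 188 182 184 177 174 173 172 180 214 264 280 249 223 220 222 202
  183 189 187 190]
 [241 211 193 190 177 166 167 181 179 184 187 205 205 194 181 185 186 192
  194 188 189 188]
 [246 213 191 182 177 183 181 191 191 190 193 188 184 181 182 182 187 188
  190 192 191 193]
 [232 212 189 181 179 184 191 198 192 193 188 191 189 191 187 180 183 188
  188 196 194 195]
 [200 195 185 174 179 185 190 193 191 192 193 193 188 190 187 184 177 177
  1
[... 153 characters left out ...]
0 187 192 186 181 156 152 171
  190 193 195 195]
 [191 182 174 146 131 156 170 181 181 182 184 177 174 166 156 129 139 157
  177 177 183 180]
 [169 160 144 122 110 119 133 151 154 161 158 146 139 136 117 100 104 125
  149 143 145 146]
 [114 110 100  87  76  80  89 100 111 110 109  99  90  85  76  69  73  84
   89 100  90  94]
 [ 66  64  65  65  59  59  68  60  64  66  63  63  62  56  59  55  57  57
   67  57  59  55]
 [ 61  59  61  65  57  58  60  65  60  53  59  58  59  62  71  77  67  74
   69  66  66  73]
 [ 71  76  73  82  74  73  72  72  70  77  72  71  70  82  97 102 102 105
  100 101 106 101]
 [ 97  89  89  93  90  90  84  96  86  86  87  89  91 104 126 141 142 141
  139 143 149 139]]
```

Emit:
step_arm --plan '[[[1,1,-20,0,0],[1,1,-32,0,0],[1,1,-36,0,0],[1,1,-36,0,0],[1,1,-36,0,0]]]'

```text
time: 6.2
tool_pos: [0.5532, 0.207, 0.1562]
ee_rot: [-3.141, -0.001, 2.903]
wrist_force: [0.1, 0.3, -1.8]
width: 0.0157
```

Emit:
step_arm --plan '[[[0,0,-2,0,0],[0,0,-4,0,0],[0,0,-6,0,0],[0,0,-6,0,0]]]'

```text
time: 6.53
tool_pos: [0.5533, 0.2078, 0.1505]
ee_rot: [3.142, -0.0, 2.904]
wrist_force: [-0.4, -0.9, -1.9]
width: 0.0156
```

Emit:
step_arm --plan '[[[0,0,-1,0,0],[0,0,-2,0,0],[0,0,-3,0,0],[0,0,-3,0,0]]]'

```text
time: 6.87
tool_pos: [0.5532, 0.2079, 0.1473]
ee_rot: [-3.141, -0.0, 2.904]
wrist_force: [-0.3, -0.2, -1.5]
width: 0.0158
```

Emit:
step_arm --plan '[[[0,0,-1,0,0],[0,0,-2,0,0],[0,0,-2,0,0]]]'

```text
time: 7.12
tool_pos: [0.5532, 0.2078, 0.1453]
ee_rot: [-3.141, -0.0, 2.904]
wrist_force: [-1.0, -0.2, -1.9]
width: 0.016
```

Emit:
step_arm --plan '[[[0,0,-1,0,0],[0,0,-2,0,0],[0,0,-2,0,0]]]'

```text
time: 7.37
tool_pos: [0.5532, 0.2078, 0.1432]
ee_rot: [-3.141, -0.0, 2.904]
wrist_force: [-0.7, 0.3, -2.7]
width: 0.0157
```

Emit:
step_arm --plan '[[[0,0,-1,0,0],[0,0,-2,0,0],[0,0,-2,0,0]]]'

```text
time: 7.62
tool_pos: [0.5532, 0.2078, 0.1413]
ee_rot: [-3.141, -0.0, 2.904]
wrist_force: [-0.2, 1.0, -2.3]
width: 0.0159
```

Emit:
step_arm --plan '[[[0,0,-1,0,0],[0,0,-2,0,0],[0,0,-2,0,0]]]'

```text
time: 7.87
tool_pos: [0.5535, 0.2078, 0.1401]
ee_rot: [3.141, 0.001, 2.904]
wrist_force: [-1.7, 0.6, 0.2]
width: 0.0159
```

Emit:
step_arm --plan '[[[0,0,-0.5,0,0],[0,0,-1,0,0],[0,0,-1,0,0]]]'

```text
time: 8.12
tool_pos: [0.5535, 0.2078, 0.14]
ee_rot: [3.141, 0.001, 2.904]
wrist_force: [-1.9, -0.4, 5.1]
width: 0.0157
```

```bash
python3 - <<'E'
from h import *
for n,s in(('scene',(230,310,320,400)),('side',(190,270,235,320))):
    f,K,k,C=snap(n);save(n+'2',cv2.convertScaleAbs(cv2.resize(f[s[0]:s[1],s[2]:s[3]],None,fx=6,fy=6,interpolation=cv2.INTER_CUBIC),alpha=1.5))
o=robot.get_obs();print(o['tool_pos'],o['wrist_force'],o['wrist_torque'])
a=cv2.imread('pics/scene2.png');b=cv2.imread('pics/side2.png');b=b[:,:320];a=a[:,100:420]
cv2.imwrite('pics/both2.png',np.hstack([a,cv2.imread('pics/side2.png')[:,:450]]))
E
```

```text
[0.55350606 0.20785066 0.14005207] [-2.20770876  0.39116249  5.88477575] [-0.18615855  0.51741853  0.00950142]
```

View pics/both2.png

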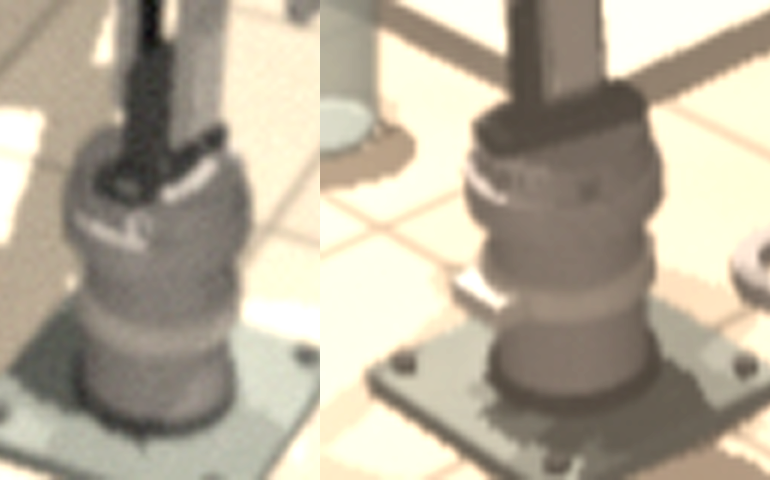

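Both views show the bar's underside lying on the ring face. It stopped at TCP z = 0.140 with 5–6 N, well past the 0.148 at which the tips would rest on the face. Now I'll turn clockwise.

Emit:
step_arm --plan '[[[0,0,0.5,-0.04,0],[0,0,0.5,-0.08,0],[0,0,0.5,-0.12,0],[0,0,0.5,-0.16,0],[0,0,0.5,-0.2,0]]]'

```text
time: 8.63
tool_pos: [0.5533, 0.2072, 0.14]
ee_rot: [-3.141, 0.001, 2.702]
wrist_force: [-2.3, -2.2, 5.0]
width: 0.0159
```

```bash
cat > s.py <<'E'
from h import *
for i in range(1):
    o=robot.get_obs();print(o['tool_pos'].round(4),o['ee_rot'].round(3),o['wrist_force'].round(1),o['wrist_torque'].round(3),o['joint_positions'][5].round(3),o['width'],o['time'])
E
python3 s.py
```

```text
[0.5533 0.2072 0.14  ] [-3.141e+00  1.000e-03  2.702e+00] [-2.3 -2.2  5. ] [-0.503  0.506  0.179] -0.868 0.015908777457070835 8.6333
```

Emit:
step_arm --plan '[[[0,0,0,-0.05,0],[0,0,0,-0.1,0],[0,0,0,-0.15,0],[0,0,0,-0.2,0],[0,0,0,-0.25,0],[0,0,0,-0.3,0]]]'

```text
time: 9.13
tool_pos: [0.5535, 0.2074, 0.1401]
ee_rot: [3.142, 0.001, 2.402]
wrist_force: [-2.5, -1.7, 3.9]
width: 0.0157
```

```bash
python3 s.py
```

```text
[0.5535 0.2074 0.1401] [3.142e+00 1.000e-03 2.402e+00] [-2.5 -1.7  3.9] [-0.367  0.465  0.258] -0.568 0.015662543815269107 9.1333
```

Emit:
step_arm --plan '[[[0,0,0,-0.05,0],[0,0,0,-0.1,0],[0,0,0,-0.15,0],[0,0,0,-0.2,0],[0,0,0,-0.25,0],[0,0,0,-0.25,0]]]'

```text
time: 9.63
tool_pos: [0.5536, 0.2075, 0.1401]
ee_rot: [3.141, 0.001, 2.153]
wrist_force: [-2.3, -2.5, 5.6]
width: 0.0161
```

```bash
python3 s.py
```

```text
[0.5536 0.2075 0.1401] [3.141e+00 1.000e-03 2.153e+00] [-2.3 -2.5  5.6] [-0.393  0.442  0.002] -0.319 0.01607716474337849 9.6333
```

Emit:
step_arm --plan '[[[0,0,0,-0.03,0],[0,0,0,-0.06,0],[0,0,0,-0.09,0],[0,0,0,-0.12,0]]]'

```text
time: 9.97
tool_pos: [0.5537, 0.2075, 0.1401]
ee_rot: [3.14, 0.001, 2.034]
wrist_force: [-1.5, -2.7, 5.1]
width: 0.0159
```

```bash
python3 s.py
```

```text
[0.5537 0.2075 0.1401] [3.140e+00 1.000e-03 2.034e+00] [-1.5 -2.7  5.1] [-0.426  0.415  0.161] -0.2 0.015861020475098332 9.9667
```

Emit:
step_arm --plan '[[[0,0,0,-0.02,0],[0,0,0,-0.04,0],[0,0,0,-0.06,0]]]'

```text
time: 10.22
tool_pos: [0.5537, 0.2076, 0.1401]
ee_rot: [3.14, 0.001, 1.974]
wrist_force: [-1.8, -1.7, 5.9]
width: 0.0154
```

```bash
python3 s.py
```

```text
[0.5537 0.2076 0.1401] [3.140e+00 1.000e-03 1.974e+00] [-1.8 -1.7  5.9] [-0.418  0.42   0.163] -0.14 0.015358356891384792 10.2167
```

Emit:
step_arm --plan '[[[0,0,0,-0.015,0],[0,0,0,-0.03,0],[0,0,0,-0.045,0]]]'

```text
time: 10.47
tool_pos: [0.5538, 0.2076, 0.14]
ee_rot: [3.14, 0.001, 1.929]
wrist_force: [-1.9, -1.5, 5.6]
width: 0.016
```

```bash
python3 s.py
```

```text
[0.5538 0.2076 0.14  ] [3.140e+00 1.000e-03 1.929e+00] [-1.9 -1.5  5.6] [-0.479  0.437  0.185] -0.095 0.015974094434160636 10.4667
```

Emit:
step_arm --plan '[[[0,0,0,-0.01,0],[0,0,0,-0.02,0]]]'

```text
time: 10.63
tool_pos: [0.5538, 0.2076, 0.1401]
ee_rot: [3.14, 0.001, 1.91]
wrist_force: [-0.6, -0.9, 5.7]
width: 0.0158
```

```bash
python3 s.py
```

```text
[0.5538 0.2076 0.1401] [3.14e+00 1.00e-03 1.91e+00] [-0.6 -0.9  5.7] [-0.431  0.385  0.237] -0.075 0.015790757482805735 10.6333
```

Emit:
step_arm --plan '[[[0,0,0,-0.01,0],[0,0,0,-0.02,0]]]'

```text
time: 10.8
tool_pos: [0.5538, 0.2076, 0.14]
ee_rot: [3.14, 0.001, 1.89]
wrist_force: [-0.6, -2.2, 5.5]
width: 0.016
```

```bash
python3 s.py
```

```text
[0.5538 0.2076 0.14  ] [3.14e+00 1.00e-03 1.89e+00] [-0.6 -2.2  5.5] [-0.455  0.406  0.291] -0.056 0.01604347398539179 10.8
```

Emit:
step_arm --plan '[[[0,0,0,-0.01,0],[0,0,0,-0.02,0]]]'

```text
time: 10.97
tool_pos: [0.5538, 0.2076, 0.1401]
ee_rot: [3.14, 0.001, 1.87]
wrist_force: [-1.4, -1.8, 5.2]
width: 0.0158
```

```bash
python3 s.py
```

```text
[0.5538 0.2076 0.1401] [3.14e+00 1.00e-03 1.87e+00] [-1.4 -1.8  5.2] [-0.454  0.381  0.225] -0.036 0.015816802324657212 10.9667
```

Emit:
step_arm --plan '[[[0,0,0,-0.01,0],[0,0,0,-0.02,0]]]'

```text
time: 11.13
tool_pos: [0.5538, 0.2076, 0.1401]
ee_rot: [3.14, 0.001, 1.85]
wrist_force: [-1.7, -0.8, 4.6]
width: 0.0158
```

```bash
python3 s.py
```

```text
[0.5538 0.2076 0.1401] [3.14e+00 1.00e-03 1.85e+00] [-1.7 -0.8  4.6] [-0.453  0.369  0.216] -0.015 0.01582739775201582 11.1333
```

Emit:
step_arm --plan '[[[0,0,0,-0.01,0],[0,0,0,-0.015,0]]]'

```text
time: 11.3
tool_pos: [0.5538, 0.2076, 0.14]
ee_rot: [3.14, 0.001, 1.835]
wrist_force: [-1.9, -0.7, 4.2]
width: 0.0161
```

```bash
python3 s.py
```

```text
[0.5538 0.2076 0.14  ] [3.140e+00 1.000e-03 1.835e+00] [-1.9 -0.7  4.2] [-0.403  0.377  0.264] -0.001 0.016093579986492575 11.3
```

Emit:
step_arm --plan '[[[0,0,0,-0.01,0],[0,0,0,-0.015,0]]]'

```text
time: 11.47
tool_pos: [0.5539, 0.2076, 0.1401]
ee_rot: [3.14, 0.001, 1.82]
wrist_force: [-1.5, -0.9, 4.3]
width: 0.0156
```

```bash
python3 s.py
```

```text
[0.5539 0.2076 0.1401] [3.14e+00 1.00e-03 1.82e+00] [-1.5 -0.9  4.3] [-0.405  0.37   0.443] 0.014 0.015600322367937926 11.4667
```

Emit:
step_arm --plan '[[[0,0,0,-0.01,0],[0,0,0,-0.015,0]]]'

```text
time: 11.63
tool_pos: [0.5539, 0.2076, 0.1401]
ee_rot: [3.14, 0.001, 1.806]
wrist_force: [-1.1, -1.6, 5.0]
width: 0.0157
```

```bash
python3 s.py
```

```text
[0.5539 0.2076 0.1401] [3.140e+00 1.000e-03 1.806e+00] [-1.1 -1.6  5. ] [-0.417  0.415  0.533] 0.029 0.01569507501375643 11.6333
```

Emit:
step_arm --plan '[[[0,0,0,0,0]]]'

```text
time: 11.72
tool_pos: [0.5538, 0.2077, 0.14]
ee_rot: [3.14, 0.001, 1.806]
wrist_force: [-1.4, -1.5, 5.5]
width: 0.0159
```

```bash
python3 s.py
```

```text
[0.5538 0.2077 0.14  ] [3.140e+00 1.000e-03 1.806e+00] [-1.4 -1.5  5.5] [-0.506  0.351  0.602] 0.028 0.015943411056281668 11.7167
```

Emit:
step_arm --plan '[[[0,0,0,0.02,0],[0,0,0.5,0.04,0],[0,0,0.5,0.055,0],[0,0,0.5,0.055,0]]]'

```text
time: 12.05
tool_pos: [0.5538, 0.2077, 0.14]
ee_rot: [3.14, 0.0, 1.859]
wrist_force: [-1.5, -1.4, 5.2]
width: 0.0156
```

```bash
python3 s.py
```

```text
[0.5538 0.2077 0.14  ] [3.14  0.    1.859] [-1.5 -1.4  5.2] [-0.47   0.219 -0.032] -0.025 0.015640265055234748 12.05
```

Torque is back to zero. Now I'll lift straight out.

Emit:
step_arm --plan '[[[0,0,3,0,0],[0,0,6,0,0],[0,0,9,0,0],[0,0,14,0,0],[0,0,30,0,0],[0,0,52,0,0],[0,0,52,0,0]]]'

```text
time: 12.63
tool_pos: [0.5549, 0.2086, 0.1963]
ee_rot: [3.134, -0.0, 1.859]
wrist_force: [0.6, -0.2, -0.9]
width: 0.016
```

```bash
python3 s.py; python3 - <<'E'
from h import *
f,K,k,C=snap('wrist');np.savez('w4',f=f,K=K,k=k,C=C)
c=cv2.resize(f[150:400,200:460],None,fx=2.3,fy=2.3); save('w4',cv2.convertScaleAbs(c,alpha=1.6))
E
```

```text
[0.5549 0.2086 0.1963] [ 3.134 -0.     1.859] [ 0.6 -0.2 -0.9] [-0.033 -0.08   0.022] -0.025 0.015950164604330175 12.6333
```

View pics/w4.png

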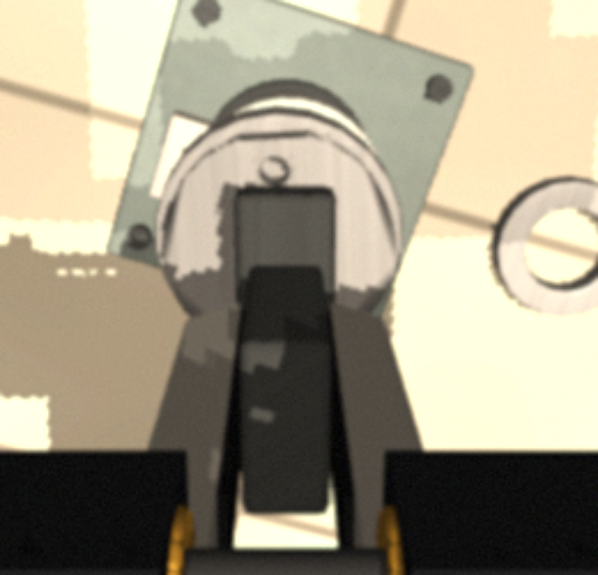

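Emit:
step_arm --plan '[[[-2,-35,5,0.12,0],[-5,-75,5,0.24,0],[-7,-115,5,0.36,0],[-10,-155,5,0.48,0],[-12,-195,5,0.6,0],[-15,-235,5,0.72,0],[-17,-275,5,0.84,0],[-20,-315,5,0.96,0]]]'

```text
time: 13.35
tool_pos: [0.5333, -0.0947, 0.1949]
ee_rot: [3.141, -0.003, 2.784]
wrist_force: [-0.0, 0.7, -1.0]
width: 0.0158
```

Emit:
step_arm --plan '[[[-1,-30,-5,0.12,0],[-1,-60,-5,0.24,0],[-1,-92,-5,0.36,0],[-1,-92,-5,0.48,0],[-1,-92,-40,0.569,0],[-1,-92,-75,0.569,0],[-1,-92,-75,0.569,0],[-1,-92,-75,0.569,0]]]'

```text
time: 14.02
tool_pos: [0.5308, -0.1841, 0.1177]
ee_rot: [3.136, -0.007, -2.936]
wrist_force: [0.1, -0.0, -2.1]
width: 0.0159
```

```bash
python3 s.py
```

```text
[ 0.5308 -0.1841  0.1177] [ 3.136 -0.007 -2.936] [ 0.1 -0.  -2.1] [0.042 0.    0.003] -2.211 0.015879836850195943 14.0167
```

Emit:
step_arm --plan '[[[1.5,-14,-20,0.041,0],[1.5,-14,-30,0.041,0],[1.5,-14,-30,0.041,0],[1.5,-14,-30,0.041,0],[1.5,-14,-30,0.041,0]]]'

```text
time: 14.43
tool_pos: [0.5359, -0.1992, 0.0932]
ee_rot: [-3.14, 0.002, -2.895]
wrist_force: [0.1, 0.4, -2.0]
width: 0.0161
```

```bash
python3 s.py
```

```text
[ 0.5359 -0.1992  0.0932] [-3.140e+00  2.000e-03 -2.895e+00] [ 0.1  0.4 -2. ] [ 0.062 -0.022 -0.026] -2.273 0.016136966825404088 14.4333
```

Emit:
step_arm --plan '[[[-2,0,-20,0,0],[-2,0,-38,0,0],[-2,0,-45,0,0],[-2,0,-45,0,0]]]'

```text
time: 14.77
tool_pos: [0.5324, -0.1989, 0.0456]
ee_rot: [3.14, -0.002, -2.895]
wrist_force: [-0.1, 0.6, -1.8]
width: 0.0157
```

Emit:
step_arm --plan '[[[0,0,-1,0,0],[0,0,-2,0,0],[0,0,-2,0,0]]]'

```text
time: 15.02
tool_pos: [0.5338, -0.1996, 0.0459]
ee_rot: [-3.14, 0.002, -2.895]
wrist_force: [0.8, -0.3, -2.2]
width: 0.0155
```

Emit:
step_arm --plan '[[[0,0,-1,0,0],[0,0,-1,0,0]]]'

```text
time: 15.18
tool_pos: [0.5334, -0.1995, 0.0442]
ee_rot: [-3.141, 0.001, -2.895]
wrist_force: [-0.8, -0.7, -0.5]
width: 0.0159
```

Emit:
step_arm --plan '[[[0,0,-1,0,0],[0,0,-1,0,0]]]'

```text
time: 15.35
tool_pos: [0.5334, -0.1996, 0.0441]
ee_rot: [-3.141, 0.001, -2.895]
wrist_force: [-2.0, 1.0, 5.1]
width: 0.0158
```

Seated on the rails (contact at the same height as at the pick-up). I'll release to 45 % and go up.

Emit:
step_arm --plan '[[[0,0,0.5,0,20],[0,0,0.5,0,30],[0,0,0.5,0,45],[0,0,0.5,0,45],[0,0,0.5,0,45]]]'

```text
time: 15.77
tool_pos: [0.5329, -0.1994, 0.0428]
ee_rot: [3.141, -0.0, -2.895]
wrist_force: [-0.5, -0.7, 0.0]
width: 0.0409
```

Emit:
step_arm --plan '[[[0,0,20,0,45],[0,0,60,0,45],[0,0,100,0,45],[0,0,140,0,45],[0,0,160,0,45],[0,0,160,0,45]]]'

```text
time: 16.27
tool_pos: [0.5358, -0.2008, 0.2104]
ee_rot: [-3.133, 0.01, -2.895]
wrist_force: [0.4, -0.7, 0.1]
width: 0.0419
```

```bash
python3 s.py; python3 - <<'E'
from h import *
f,K,k,C=snap('wrist');g,_,_,_=snap('scene')
a=cv2.resize(f[120:360,200:460],(400,369));b=cv2.resize(g[170:370,150:410],(400,308))
b=np.vstack([b,np.zeros((61,400,3),np.uint8)])
save('fin',cv2.convertScaleAbs(np.hstack([a,b]),alpha=1.7))
E
```

```text
[ 0.5358 -0.2008  0.2104] [-3.133  0.01  -2.895] [ 0.4 -0.7  0.1] [ 0.053 -0.021 -0.006] -2.275 0.041919195274516166 16.2667
```

View pics/fin.png

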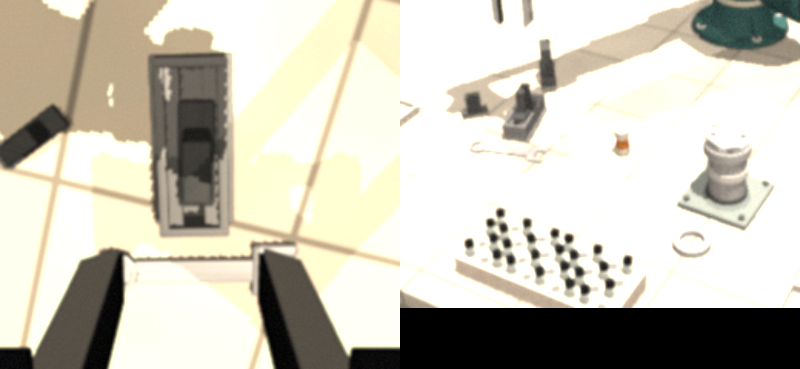

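The spanner lies in its rest between the rims, bar along the rails, and nothing else has moved. Handing in.

```bash
python3 -c "
from bench import robot
print(robot.close_job())"
```

```text
the job is handed in; nothing more can be done
None
```

The lock ring is tightened against its stop, the spanner is back in its rest, and the job is handed in at about 16 s on the clock.

- **Seating:** I located the ring's holes with the wrist camera and lowered the spanner in small steps. Both prongs dropped in on the first try with no search. The bar's underside met the ring face at about 5 N, and the scene and side views agreed.
- **Tightening:** I turned the spanner clockwise by about 1.1 rad, which includes prong play and wind-up. The moment ran at about 0.15–0.3 N m, then climbed at the stop. The last readings were 0.53 and 0.60 N m, with reading noise of roughly ±0.05, so it ended slightly above the 0.5 N m asked for and well under 1. I then backed off within the prong clearance until the moment read zero and lifted straight out.
- **Spanner put back:** It touched the rails at the same height as at pick-up. The final picture shows it between the rims along the rails, with the gripper clear and the other objects in that picture where they were. The beaker and jar were outside it.

**Loose ends:**
- The stop showed up about 0.09 rad further round than my first estimate from the pictures, which I put down to prong clearance and my rough reading of the base's yaw. I took the steep rise in moment as the evidence of the stop, and did not measure the ring's final angle from a picture.
- One moment reading during the turn, while the arm was holding still, was near zero. I took it as relaxation, and the later readings were normal.

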